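Clear and close the ball gate behind the guard

TASK

A grinding ball is stuck in the feeder's gate mouth: keeping your hand on the near side of the clear guard, take the bent rod from its rest, reach over the guard with it and nudge the ball back into the tray while the gate is still open. Then hook the gate's paddle with the rod and draw it gently towards the guard until the gate is fully closed. Hang the rod back in its rest, leg down and pointing as you found it, with all four balls in the tray and everything else on the bench left alone.

Things in the scene. Friction and masses are not known exactly. Their poses are not given: they have to be found in the camera images.
- feeder: White ball feeder fixed to the bench, turned a little. Origin: bench level below the gate mouth's middle; axes: x away from the guard to the back, y to the left along the guard, z up. Body y -115 to +115, x -45 to +145 mm, flat deck at z 50 mm. A control hump, 20 mm above the deck (knobs 34), fills x +85 to +140
- guard_top (a point): Middle of the top edge of the feeder's clear upright front guard, 120 mm above the bench: plate 6 mm thick, feeder x -56 to -50, y -115 to +115 mm, down to the bench
- tray_floor (a point): Middle of the ball tray's floor, which is the deck (50 mm above the bench). Square tray with 5 mm thick, 20 mm high walls; inside it spans feeder x -35 to +55, y +5 to +100 mm
- mouth (a point): Middle of the gate mouth on the deck: a 29 mm gap (feeder x -14.5 to +14.5) in the tray wall at y 0 to +5. Two ridges 2.5 mm high cross it at y +4 to +8 and y -16 to -12; the stuck ball sits between them and must be rolled over the first (about 0.5 N), which then keeps it in the tray. Outside, a chute runs to -y; its 8 mm high side walls at x +-22 to +-26 start at y -30
- gate (a joint): Slide of the steel gate, m: 0 = open, 0.048 = fully closed on a rubber stop; moves along feeder -x (to the guard), stays where left, friction 1 N; starts at 0 to 0.008. Its upright paddle (8 mm thick in x, 26 wide, 16 to 56 above the deck) stands at feeder y -4, x = 48 - gate +-5 mm (gate and stop are mounted up to 5 mm off, unmeasured). Plate 40 x 4 x 18 mm below. Over 12 N harms it
- ball0_center (a point): Centre of the stuck steel ball, 25 mm diameter, about 64 g, in the gate mouth at feeder x 0, y about -4 mm
- ball1_center (a point): Centre of a 25 mm steel ball loose in the tray
- ball2_center (a point): Centre of a 25 mm steel ball loose in the tray
- ball3_center (a point): Centre of a 25 mm steel ball loose in the tray
- rod_grip (a point): Bent rod, about 180 g, balanced 15 mm ahead of this point: the centre of its black handle (44 mm long, 16 wide, 20 high), on the shaft's axis. x along the shaft to the bend, z up when the leg hangs. Steel shaft 8 mm thick from x -85 to +160, tail knob 22 mm thick at x -100 to -80; at x +160 an 8 mm thick leg goes straight down, its end 90 mm below the axis
- cradle: Grey rod rest fixed to the bench, base 170 x 60 x 8 mm; origin at bench level under its centre, x along the rod towards its bend. Posts 8 mm thick at x +-60 mm end in 90 degree V notches 31 mm wide at the mouth, arms up to 126 mm high; the shaft lies in both, its axis 115 mm above the bench, handle about midway between the posts, leg hanging free
- tuberack: Bystander: orange tube rack with capped tubes, 90 x 160 mm, 107 mm high; origin under its centre
- beaker: Bystander: glass beaker, 70 mm diameter, 85 mm high; origin under its centre
- dishes: Bystander: stack of culture dishes, 90 mm diameter, 30 mm high; origin under its centre
- bottle: Bystander: bottle, 70 mm diameter, 150 mm high; origin under its centre
- jar: Bystander: jar, 60 mm diameter, 70 mm high; origin under its centre
- tipbox: Bystander: pipette tip box, 120 x 80 mm, 60 mm high; origin under its centre
- flaskclamp: Bystander: steel flask clamp, 76 mm wide, 64 mm high; origin under its centre

How it is judged:
On the way, in this order (a step that is already met when the one before it is completed fails the run):
1. the rod is lifted off its rest (height (world z) of rod_grip above 0.15 m), for 0.1 s.
2. the stuck ball is back in the tray while the gate is still open (y of ball0_center in the frame of feeder between 0.013 and 0.1 m and x of ball0_center in the frame of feeder between -0.035 and 0.055 m and z of ball0_center in the frame of feeder below 0.08 m and value of joint gate below 0.02 m), for 0.2 s.
3. the gate is drawn fully closed (value of joint gate above 0.046 m), for 0.2 s.
At the end, for the whole second after the job is handed in: The gate is closed to within 2 mm of its stop (value above 0.046); all four balls lie in the tray, behind the mouth's ridge; the rod hangs at rest in both notches of its rest, leg down and pointing as it did (handle within 30 mm of the rest's middle along it, 8 mm across, 6 mm in height) (value of joint gate above 0.046 m and y of ball0_center in the frame of feeder between 0.013 and 0.1 m and x of ball0_center in the frame of feeder between -0.035 and 0.055 m and z of each of ball0_center, ball1_center, ball2_center, ball3_center in the frame of feeder below 0.08 m and y of ball1_center in the frame of feeder between 0.013 and 0.1 m and x of ball1_center in the frame of feeder between -0.035 and 0.055 m and y of ball2_center in the frame of feeder between 0.013 and 0.1 m and x of ball2_center in the frame of feeder between -0.035 and 0.055 m and y of ball3_center in the frame of feeder between 0.013 and 0.1 m and x of ball3_center in the frame of feeder between -0.035 and 0.055 m and x of rod_grip in the frame of cradle between -0.03 and 0.03 m and y of rod_grip in the frame of cradle between -0.008 and 0.008 m and z of rod_grip in the frame of cradle between 0.109 and 0.121 m and angle between rod_grip's own z axis and vertical below 0.3 rad and linear speed of rod below 0.02 m/s); the robot touches nothing.
It fails at once if the hand (its grasp point) reaches past the guard, over the feeder (x of the grasp point in the frame of feeder between -0.05 and 0.145 m and y of the grasp point in the frame of feeder between -0.115 and 0.115 m and z of the grasp point in the frame of feeder below 0.2 m).
It fails at once if the fingers touch the gate (contact force between the fingers and gate above 0.5 N).
It fails at once if the gate is pulled roughly (more than 12 N) (contact force between rod and gate above 12 N).
It fails at once if a bystander is disturbed (moved more than 30 mm) (distance of any of tuberack, beaker, dishes, bottle, jar, tipbox, flaskclamp from where it was at the start of the episode above 0.03 m).
It also fails if it takes over 62 s, if anything falls off the work surface, if the arm or the gripper's body presses on something with over 40 N, if the wrist force passes 120 N, or if a joint passes its speed limit or range.

ROBOT

A 7-joint arm with a two-finger parallel gripper is mounted at the origin on the work surface. World frame = base frame: x ahead of the robot, y to its left, z up, the work surface at z = 0. Lengths are in m, angles in rad, forces in N, time in s.
With the tool pointing down it reaches from about 0.35 to 0.9 m from the base axis. Payload 8.1 kg.
Tool frame: the origin (TCP) lies at the very end of the fingers, on their centre line; the grasp point (between the pads) lies 19 mm behind it; z points along the fingers, y is the line along which they close (so a half turn about z gives the same grasp; the last joint's range is limited). The gripper opens to 92 mm and grips with 3 to 60 N. Pads are 19 mm wide; open, the fingers measure 130 mm over their backs; the gripper's body (75 mm by 190 mm) begins 47 mm behind the grasp point.
Start: joints at [1.066, 0.434, 0.025, 1.573, -0.012, 1.134, -0.075], TCP at [0.244, -0.575, 0.227] pointing down, gripper open.
Joint ranges: [-2.62, 2.62], [-0.44, 2.09], [-1.27, 1.32], [0.08, 2.57], [-1.32, 4.46], [0.12, 2], [-2.74, 2.74]. Speed limits (rad/s): [2.22, 2.22, 3.01, 3.01, 3.14, 3.14, 3.14].

INTERFACE

Orientations are given as a rotation vector (axis times angle).
In Python, from cell import arm gives the robot as it stands.
- The arm moves only by the tool jog_arm, never from a script. Its argument "rows" is a list of rows, each a list of 3 entries, a list of its own where there are three numbers: the shift along the world's x, y, z in cm, then the turn, a rotation vector about the world's x, y, z in degrees, then the opening, from 0 (shut) to 1 (fully open). A call has 1 to 8 rows; each row is the pose to reach, as a shift and turn from the pose commanded when the call began; what a row does not reach only later rows make up. A row lasts 1/8 s, in which the tool goes at most 62.5 mm and 10.7 degrees, less where a joint would pass 70% of its speed; a pose out of reach is approached as far as the arm can. A call with a gripper value outside its range is refused whole. The fingers move at their own pace and stop on an object; "newtons" is the grip in N (left out, the last holds). Time passes only in rows, so rows that repeat a pose let the fingers close. It gives the time, the measured TCP pose, the force, the opening and the grip force at its end, in the units of the state.
- arm.observe(): the state, without advancing time (a new reading comes with each control period).
- arm.get_image(name): name is "side" or "top"; returns a dict with "img" (420x560x3 uint8, red, green, blue), "depth" (420x560 float32, m along the optical axis (not along the pixel's ray), 0 where there is no reading), "fx", "fy", "cx", "cy" (pixels), "dist_coeffs" ([k1, k2, p1, p2, k3] as OpenCV has them; the pictures are not rectified), "rvec" (rotation vector, rad) and "tvec" (3), from world to camera coordinates, as OpenCV has them. Camera axes: x right, y down, z forward; pixel columns grow to the right and rows downward; lengths in m; the calibration is good to about 2 mm. A picture is of the moment at which its call begins.
- arm.sign_off(): hands the job in; it is judged then, once.
The state is a dict: "clock": time; "joints": joint angles; "dq": joint speeds; "joint_efforts": joint torques, N m; "position": TCP position; "ee_rot": TCP orientation; "force": force on the tool from outside, world axes, zero at the start; "ft_torque": the same for the moment, N m; "width": opening from 0.0 (shut) to 1.0 (fully open); "gripper_force": force on a finger pad.
Only numpy, scipy, OpenCV 4.12 (cv2) and the standard library are available. Lean on these libraries where they do the work, as an engineer would, in place of code of your own. Each camera call takes 0.05 s, during which the arm holds its last target. There are 200 camera calls.

## Working session

There is one attempt and no reset: what is moved stays moved. The work goes in short steps, Python scripts to look and compute and a tool call to move; the robot and the scene stay as the last step left them, time stands still between calls to the robot, and variables do not carry over. Pictures are saved under pics/ and viewed, at most 10 in all, crops included, and the job is handed in when it is done.

Besides the shell and the picture viewer there is one more tool, called after "Request:" by a JSON object that holds its "fn" and its "kwargs". jog_arm: Moves the arm, as the interface text tells. Its arguments: {"type":"object","properties":{"rows":{"type":"array","items":{"type":"array"}},"newtons":{"type":"number"}},"required":["rows"]}

```bash
mkdir -p pics; ls
cat > h.py <<'E'
import numpy as np, cv2
from cell import arm
def grab(n,fn=None):
    d=arm.get_image(n)
    if fn: cv2.imwrite('pics/'+fn,cv2.cvtColor(d['img'],cv2.COLOR_RGB2BGR))
    np.savez('%s.npz'%n,**{k:np.array(v) for k,v in d.items()})
    return d
def load(n): return np.load('%s.npz'%n)
def cam(d):
    K=np.array([[d['fx'],0,d['cx']],[0,d['fy'],d['cy']],[0,0,1]],float)
    R=cv2.Rodrigues(np.array(d['rvec'],float))[0]; t=np.array(d['tvec'],float).ravel()
    return K,np.array(d['dist_coeffs'],float),R,t
def rays(d,uv):
    K,D,R,t=cam(d); p=cv2.undistortPoints(np.array(uv,float).reshape(-1,1,2),K,D).reshape(-1,2)
    return -R.T@t, np.c_[p,np.ones(len(p))]@R
def onz(d,uv,z):
    c,r=rays(d,uv); return c+r*((z-c[2])/r[:,2])[:,None]
def dep(d,uv):
    c,r=rays(d,uv); z=[np.array(d['depth'])[int(round(v)),int(round(u))] for u,v in uv]
    return c+r*np.array(z)[:,None]
def cloud(d):
    h,w=np.array(d['depth']).shape; u,v=np.meshgrid(np.arange(w),np.arange(h))
    c,r=rays(d,np.c_[u.ravel(),v.ravel()]); z=np.array(d['depth']).ravel()
    P=c+r*z[:,None]; P[z==0]=np.nan
    return P.reshape(h,w,3)
def proj(d,P):
    K,D,R,t=cam(d); return cv2.projectPoints(np.array(P,float).reshape(-1,1,3),np.array(d['rvec'],float),t,K,D)[0].reshape(-1,2)
E
python3 - <<'E'
from h import *
for n in('top','side'):
    d=grab(n,n+'0.png'); print(n,rays(d,[[280,210]]))
print(arm.observe())
E
```

```text
pics
top (array([3.39656914e-01, 9.21724876e-04, 1.17455685e+00]), array([[ 0.22456423, -0.01255785, -0.97444754]]))
side (array([0.27407771, 0.58065428, 0.76482501]), array([[ 0.30396081, -0.63354733, -0.71154005]]))
{'clock': 0.1, 'joints': array([ 1.06640416,  0.43515777,  0.02495758,  1.57399522, -0.01160635,
        1.13401693, -0.07507526]), 'dq': array([-0.00091536, -0.00129647, -0.00014774, -0.00217882,  0.00011987,
        0.00141533, -0.00022684]), 'joint_efforts': array([ 1.80678526e-03, -6.69127393e+01,  9.87215526e-01, -3.15150511e+01,
       -6.06112950e-02,  3.73171270e-02,  5.93335540e-05]), 'position': array([ 0.24419885, -0.57481755,  0.2260247 ]), 'ee_rot': array([-3.07707203e+00, -6.26572081e-01,  6.28462018e-04]), 'force': array([0.25766369, 0.00756319, 0.38239125]), 'ft_torque': array([-0.00626329,  0.01503155, -0.00061256]), 'gripper_force': 0.0, 'width': 1.0011329160114604}
```

View pics/top0.png

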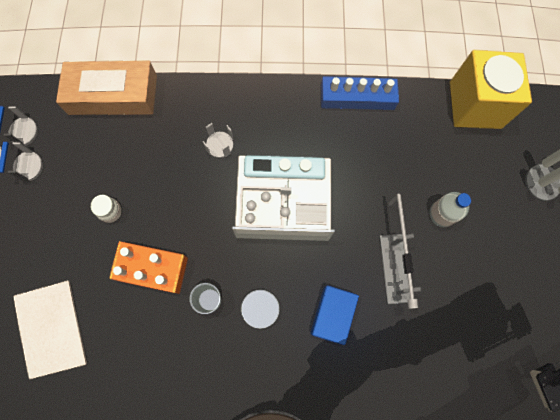

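View pics/side0.png

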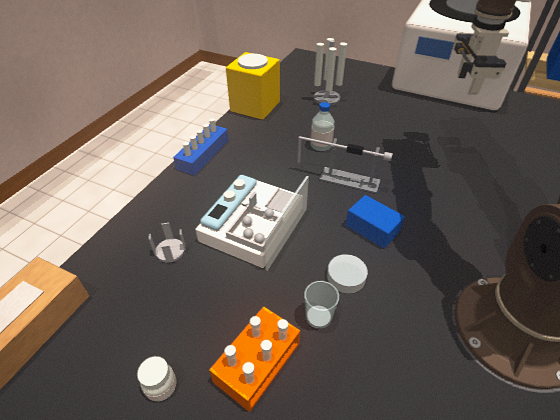

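Run:
```python
from h import *
d=load('top'); im=cv2.cvtColor(d['img'],cv2.COLOR_RGB2BGR)
cv2.imwrite('pics/c1.png',cv2.resize(im[150:310,225:425],None,fx=3.75,fy=3.75,interpolation=cv2.INTER_CUBIC))
s=load('side'); im=cv2.cvtColor(s['img'],cv2.COLOR_RGB2BGR)
cv2.imwrite('pics/c2.png',cv2.resize(im[120:270,190:400],None,fx=3.75,fy=3.75,interpolation=cv2.INTER_CUBIC))
P=cloud(d); 
for uv in [(260,270),(270,225),(305,225),(265,197),(285,212),(285,188)]: print(uv,P[uv[1],uv[0]])
```

```text
(260, 270) [0.45770647 0.03301665 0.0032131 ]
(270, 225) [0.5608907  0.00998158 0.05277477]
(305, 225) [ 0.56310463 -0.07429239  0.04820004]
(265, 197) [0.62439474 0.02288668 0.07447504]
(285, 212) [ 0.58872324 -0.02516935  0.07351878]
(285, 188) [ 0.63821914 -0.0238042   0.1074075 ]
```

View pics/c1.png

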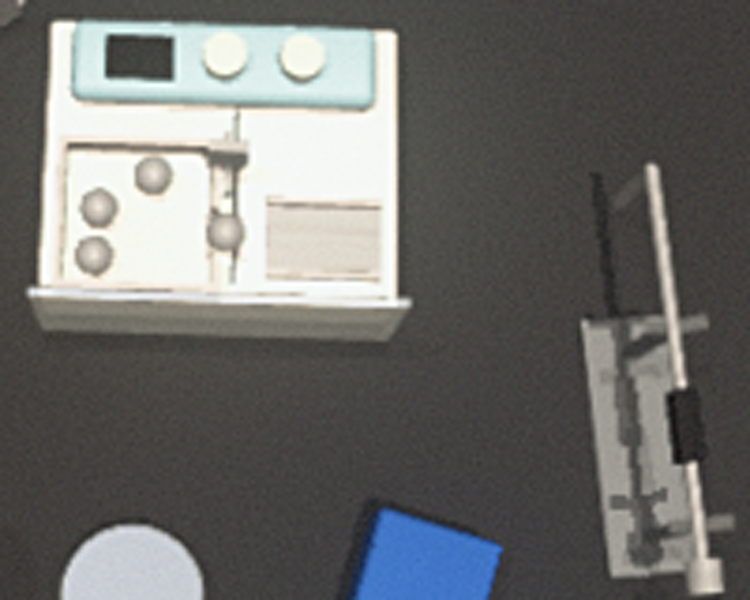

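View pics/c2.png

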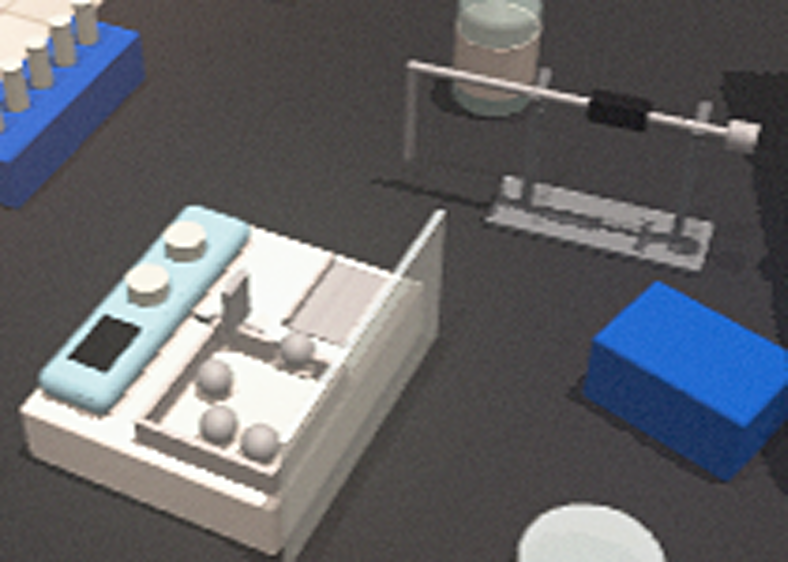

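c1/c2 show: guard top edge (30,290)-(411,302), ball0 (226,231), paddle (228,150), rod bend (652,168), handle (686,425), knob (706,575); in the side crop bend (413,65), handle (620,110), leg end (409,158).

Run:
```python
from h import *
np.set_printoptions(precision=4,suppress=True)
d=load('top');s=load('side')
T=lambda L:(np.array(L,float)+.5)/3.75-.5+[225,150]
S=lambda L:(np.array(L,float)+.5)/3.75-.5+[190,120]
def tri(a,b):
    A=np.zeros((3,3));q=np.zeros(3)
    for dd,uv in((d,a),(s,b)):
        c,r=rays(dd,[uv]);r=r[0]/np.linalg.norm(r);M=np.eye(3)-np.outer(r,r);A+=M;q+=M@c
    return np.linalg.solve(A,q)
print('deck back',onz(d,T([[52,22],[397,32]]),.05),'side',onz(s,S([[25,405],[278,550]]),.05))
g=onz(d,T([[30,289],[410,301]]),.12);print('guard top',g, np.arctan2(g[0,0]-g[1,0],g[0,1]-g[1,1]))
print('guard side', onz(s,S([[442,212]]),.12), 'tri',tri(T([[410,301]])[0],S([[442,212]])[0]))
print('rod',onz(d,T([[652,168],[686,425],[706,575]]),.115))
for n,a,b in(('bend',(652,168),(413,65)),('handle',(686,425),(620,110)),('knob',(706,575),(743,135)),('ball0',(226,231),(298,349)),('b1',(154,175),(214,378)),('b2',(99,207),(218,424)),('b3',(94,255),(261,442)),('paddle',(228,150),(236,288))):
    print(n,tri(T([a])[0],S([b])[0]))
print('balls z',onz(d,T([[226,231],[154,175],[99,207],[94,255]]),.0625),onz(s,S([[298,349],[214,378],[218,424],[261,442]]),.0625))
print('cradle',onz(d,T([[583,322],[612,577]]),.008))
print('legend side at rod plane', onz(s,S([[409,158]]),.025))
P=cloud(d)
for uv in [(400,202),(408,265),(412,300)]: print(uv,P[uv[1],uv[0]])
# handle by mask
im=d['img'].astype(int); 
m=(im.sum(2)<90); m[:, :400]=0;m[:,416:]=0;m[:250]=0;m[278:]=0
v,u=np.nonzero(m);print('handle px',len(u),u.mean(),v.mean())
```

```text
deck back [[ 0.7365  0.0916  0.05  ]
 [ 0.7335 -0.1379  0.05  ]] side [[0.7382 0.0884 0.05  ]
 [0.5353 0.12   0.05  ]]
guard top [[ 0.5424  0.0936  0.12  ]
 [ 0.5386 -0.1349  0.12  ]] 0.01654803447290619
guard side [[ 0.539  -0.1321  0.12  ]] tri [ 0.5396 -0.1352  0.1172]
rod [[ 0.6253 -0.2877  0.115 ]
 [ 0.4659 -0.3018  0.115 ]
 [ 0.3767 -0.3105  0.115 ]]
bend [ 0.6267 -0.2875  0.1147]
handle [ 0.4671 -0.3018  0.1144]
knob [ 0.3778 -0.3103  0.1153]
ball0 [ 0.5941 -0.025   0.0617]
b1 [0.6312 0.022  0.061 ]
b2 [0.6091 0.0567 0.062 ]
b3 [0.5772 0.0589 0.0631]
paddle [ 0.638  -0.0246  0.0998]
balls z [[ 0.5931 -0.0252  0.0625]
 [ 0.6293  0.0215  0.0625]
 [ 0.6075  0.0563  0.0625]
 [ 0.5761  0.0586  0.0625]] [[ 0.5946 -0.0243  0.0625]
 [ 0.6321  0.0233  0.0625]
 [ 0.6103  0.0572  0.0625]
 [ 0.5787  0.0586  0.0625]]
cradle [[ 0.547  -0.2653  0.008 ]
 [ 0.3791 -0.2795  0.008 ]]
legend side at rod plane [[ 0.6281 -0.2873  0.025 ]]
(400, 202) [ 0.6058 -0.2888  0.1208]
(408, 265) [ 0.4605 -0.3004  0.1226]
(412, 300) [ 0.3829 -0.3059  0.1245]
handle px 20 404.55 264.7
```

Request:
{"fn": "jog_arm", "kwargs": {"rows": [[[3,4,0],[0,0,-3],1],[[7,8.5,0],[0,0,-8],1],[[11,13.5,0],[0,0,-13],1],[[15,18.5,0],[0,0,-18],1],[[19,23.3,0],[0,0,-18],1],[[22.2,27.3,0],[0,0,-18],1],[[22.2,27.3,-3],[0,0,-18],1],[[22.2,27.3,-3],[0,0,-18],1]]}}

```text
clock: 1.1
position: [0.4651, -0.3011, 0.1948]
ee_rot: [-3.136, -0.139, 0.007]
force: [-0.6, -0.3, 0.3]
width: 1.001
gripper_force: 0.0
```

Request:
{"fn": "jog_arm", "kwargs": {"rows": [[[0.1,0,-4],[0,0,0],1],[[0.1,0,-7.5],[0,0,0],1],[[0.1,0,-9.9],[0,0,0],1],[[0.1,0,-9.9],[0,0,0],1],[[0.1,0,-9.9],[0,0,0],0.1],[[0.1,0,-9.9],[0,0,0],0.1],[[0.1,0,-9.9],[0,0,0],0.1],[[0.1,0,-9.9],[0,0,0],0.1]], "newtons": 50}}

```text
clock: 2.1
position: [0.4676, -0.3023, 0.0982]
ee_rot: [3.138, 0.138, 0.001]
force: [0.1, 0.3, 0.8]
width: 0.612
gripper_force: 0.0
```

Request:
{"fn": "jog_arm", "kwargs": {"rows": [[[0,0,0],[0,0,0],0],[[0,0,0],[0,0,0],0],[[0,0,0],[0,0,0],0],[[0,0,0],[0,0,0],0],[[0,0,0],[0,0,0],0],[[0,0,0],[0,0,0],0],[[0,0,0],[0,0,0],0],[[0,0,0],[0,0,0],0]]}}

```text
clock: 3.1
position: [0.4673, -0.3019, 0.0977]
ee_rot: [-3.138, -0.138, 0.0]
force: [-1.6, 2.9, -0.2]
width: 0.168
gripper_force: 50.0
```

Request:
{"fn": "jog_arm", "kwargs": {"rows": [[[0,0,2],[0,0,0],0],[[0,0,5],[0,0,0],0],[[0,0,9],[0,0,0],0],[[0,0,13],[0,0,0],0],[[-1,5,13],[0,0,-2],0],[[-2,10,13],[0,0,-4],0],[[-3,15,13],[0,0,-6],0],[[-3.5,19,13],[0,0,-6.2],0]]}}

```text
clock: 4.1
position: [0.4318, -0.1108, 0.2279]
ee_rot: [3.141, -0.033, 0.001]
force: [0.6, 0.7, -0.9]
width: 0.175
gripper_force: 50.0
```

Request:
{"fn": "jog_arm", "kwargs": {"rows": [[[0,3.3,0],[0,0,0],0],[[0,5.5,0],[0,0,0],0],[[0,6.3,0],[0,0,0],0],[[0,6.3,0],[0,0,0],0],[[0,6.3,0],[0,0,0],0]]}}

```text
clock: 4.72
position: [0.4324, -0.0504, 0.2277]
ee_rot: [3.141, -0.035, -0.0]
force: [0.3, -0.7, -1.5]
width: 0.169
gripper_force: 50.0
```

Run:
```python
from h import *
a=grab('top');b=grab('side'); o=arm.observe(); print(o['position'],o['ee_rot'],o['force'],o['clock'])
bgr=lambda d:cv2.cvtColor(d['img'],cv2.COLOR_RGB2BGR)
A=cv2.resize(bgr(a)[150:300,225:345],None,fx=3.33,fy=4-.67,interpolation=cv2.INTER_CUBIC)
B=cv2.resize(bgr(b)[120:270,200:320],None,fx=3.33,fy=3.33,interpolation=cv2.INTER_CUBIC)
cv2.imwrite('pics/d1.png',np.hstack([A,B]));print(A.shape)
```

```text
[ 0.43237965 -0.05025247  0.22766514] [ 3.14111949e+00 -3.50380511e-02 -2.79982827e-04] [-0.34922164 -0.18146939 -1.6620765 ] 4.825
(500, 400, 3)
```

View pics/d1.png

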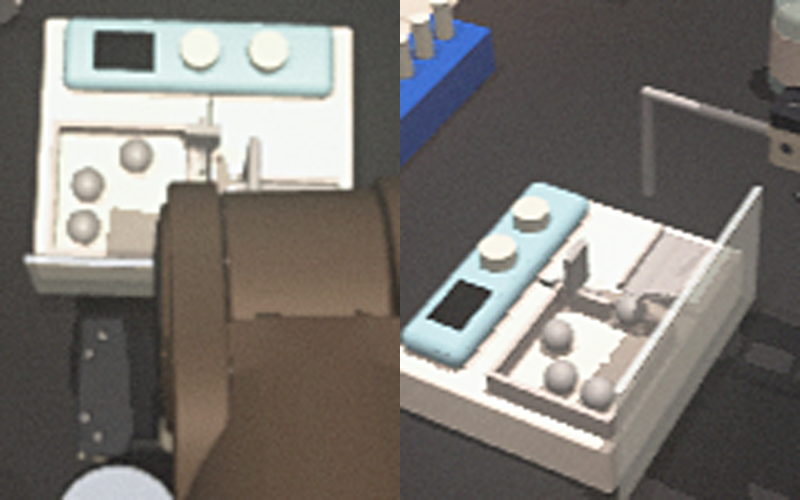

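Bend at (254,142) in the top panel and (648,92) in the side panel, leg end (649,192); ball0 still in mouth, leg to its right and above.

```bash
cat >> h.py <<'E'
def tri2(d,a,s,b):
    A=np.zeros((3,3));q=np.zeros(3)
    for dd,uv in((d,a),(s,b)):
        c,r=rays(dd,[uv]);r=r[0]/np.linalg.norm(r);M=np.eye(3)-np.outer(r,r);A+=M;q+=M@c
    return np.linalg.solve(A,q)
E
python3 - <<'E'
from h import *
d=load('top');s=load('side')
f=lambda x,y,ox,oy:((x+.5)/3.333-.5+ox,(y+.5)/3.333-.5+oy)
print('bend',tri2(d,f(254,142,225,150),s,f(248,92,200,120)))
print('leg end side z.155',onz(s,[f(249,192,200,120)],.155))
print('bend side z.245',onz(s,[f(248,92,200,120)],.245),'top',onz(d,[f(254,142,225,150)],.249))
P=[[.5925,-.052,.245],[.5925,-.052,.155]]
print(proj(s,P),f(248,92,200,120),f(249,192,200,120),proj(d,P[:1]))
E
```

```text
bend [ 0.59199162 -0.05256274  0.24512784]
leg end side z.155 [[ 0.59431439 -0.0554195   0.155     ]]
bend side z.245 [[ 0.59281366 -0.05272761  0.245     ]] top [[ 0.59025547 -0.05251957  0.249     ]]
[[274.03882257 147.46640714]
 [274.40501892 178.31658161]] (274.05745574557454, 147.25277527752775) (274.35748574857485, 177.25577557755776) [[300.48770117 191.69337481]]
```

Request:
{"fn": "jog_arm", "kwargs": {"rows": [[[0.1,0,-3],[0,0,0],0],[[0.1,0,-6],[0,0,0],0],[[0.1,0,-8.5],[0,0,0],0],[[0.1,0,-9.7],[0,0,0],0],[[0.1,0.5,-9.7],[0,0,0],0],[[0.1,0.9,-9.7],[0,0,0],0],[[0.1,1.2,-9.7],[0,0,0],0],[[0.1,1.5,-9.7],[0,0,0],0]]}}

```text
clock: 5.82
position: [0.4339, -0.0344, 0.1313]
ee_rot: [3.141, -0.033, 0.002]
force: [0.2, -2.7, -0.2]
width: 0.168
gripper_force: 50.1
```

Request:
{"fn": "jog_arm", "kwargs": {"rows": [[[0,0.3,0],[0,0,0],0],[[0,0.6,0],[0,0,0],0],[[0,0.9,0],[0,0,0],0],[[0,1.2,0],[0,0,0],0],[[0,1.5,0],[0,0,0],0],[[0,1.8,0],[0,0,0],0],[[0,1.8,0],[0,0,0],0]]}}

```text
clock: 6.7
position: [0.4331, -0.0155, 0.1305]
ee_rot: [-3.141, 0.03, 0.001]
force: [-0.9, 0.7, -1.7]
width: 0.169
gripper_force: 49.7
```

Run:
```python
from h import *
a=grab('top');b=grab('side'); o=arm.observe(); print(o['position'],o['ee_rot'],o['force'],o['clock'])
bgr=lambda d:cv2.cvtColor(d['img'],cv2.COLOR_RGB2BGR)
A=cv2.resize(bgr(a)[150:300,225:345],None,fx=3.333,fy=3.333,interpolation=cv2.INTER_CUBIC)
B=cv2.resize(bgr(b)[120:270,200:320],None,fx=3.333,fy=3.333,interpolation=cv2.INTER_CUBIC)
cv2.imwrite('pics/d2.png',np.hstack([A,B]))
```

```text
[ 0.43323404 -0.01601602  0.13061242] [-3.14136592e+00  3.14657211e-02  6.98274556e-04] [-1.58369654  0.12608578 -1.57181772] 6.8
```

View pics/d2.png

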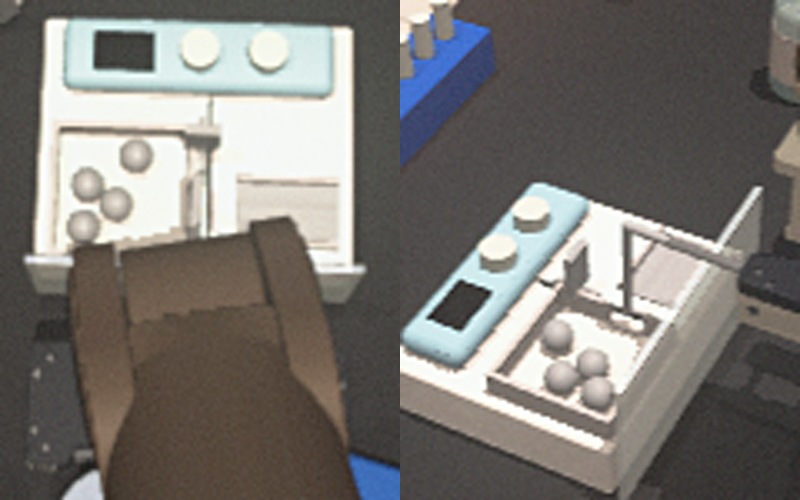

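The ball is in the tray (side panel: four balls; top: new ball at (116,203)); the gate is still open.

Request:
{"fn": "jog_arm", "kwargs": {"rows": [[[0,-0.6,1],[0,0,0],0],[[0,-0.8,4],[0,0,0],0],[[0,-0.8,7],[0,0,0],0],[[0,-0.8,7.5],[0,0,0],0],[[2.5,-0.8,7.5],[0,0,0],0],[[5,-0.8,7.5],[0,0,0],0],[[6.6,-0.8,7.5],[0,0,0],0],[[6.6,-0.8,7.5],[0,0,0],0]]}}

```text
clock: 7.8
position: [0.4996, -0.0244, 0.2051]
ee_rot: [-3.141, 0.033, 0.002]
force: [-0.7, -0.7, -1.4]
width: 0.174
gripper_force: 49.7
```

Run:
```python
from h import *
a=grab('top');b=grab('side'); o=arm.observe(); print(o['position'],o['ee_rot'],o['force'],o['clock'])
bgr=lambda d:cv2.cvtColor(d['img'],cv2.COLOR_RGB2BGR)
A=cv2.resize(bgr(a)[150:270,240:320],None,fx=5,fy=5,interpolation=cv2.INTER_CUBIC)
B=cv2.resize(bgr(b)[140:260,220:300],None,fx=5,fy=5,interpolation=cv2.INTER_CUBIC)
cv2.imwrite('pics/d3.png',np.hstack([A,B]))
```

```text
[ 0.49844901 -0.02431993  0.20522958] [ 3.14132776e+00 -3.24178705e-02 -2.52961354e-03] [-0.5184559   0.41493576 -1.94026493] 7.9
```

View pics/d3.png

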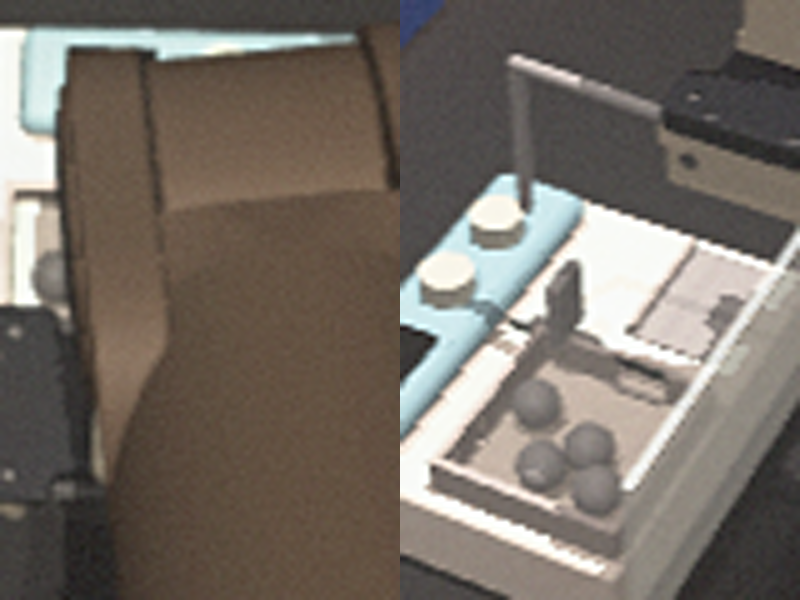

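Leg end at (524,208), paddle top around (563,275) in the side panel; ball in tray.

Run:
```python
from h import *
s=load('side'); q=lambda P:((proj(s,P)-[220,140]+.5)*5-.5+[400,0]).round(0)
print('leg end pred',q([[.659,-.0268,.1325]]),'seen z.1325',onz(s,[((124.5)/5-.5+220,208.5/5-.5+140)],.1325))
print('leg axis at z .106,.078',q([[.659,-.0268,.106],[.659,-.0268,.078]]))
print('paddle top corners',onz(s,[((x-400+.5)/5-.5+220,(y+.5)/5-.5+140) for x,y in((548,290),(577,262),(569,261),(550,322))],.106))
for px in(.634,.638,.642): print(px,q([[px+.004,-.0252-.013,.106],[px+.004,-.0252+.013,.106],[px-.004,-.0252-.013,.106],[px-.004,-.0252+.013,.106]]).tolist())
```

```text
leg end pred [[529. 220.]] seen z.1325 [[ 0.6656426  -0.03377875  0.1325    ]]
leg axis at z .106,.078 [[532. 261.]
 [535. 301.]]
paddle top corners [[ 0.64166678 -0.01161998  0.106     ]
 [ 0.63845779 -0.03551402  0.106     ]
 [ 0.64237655 -0.03443486  0.106     ]
 [ 0.6300198   0.00751316  0.106     ]]
0.634 [[580.0, 259.0], [555.0, 292.0], [595.0, 264.0], [570.0, 296.0]]
0.638 [[573.0, 257.0], [548.0, 289.0], [587.0, 261.0], [562.0, 294.0]]
0.642 [[566.0, 254.0], [541.0, 287.0], [580.0, 259.0], [555.0, 292.0]]
```

Request:
{"fn": "jog_arm", "kwargs": {"rows": [[[0.1,0,-2],[0,0,0],0],[[0.1,0,-4],[0,0,0],0],[[0.1,0,-5.4],[0,0,0],0],[[0.1,0,-5.8],[0,0,0],0],[[0,0,-5.8],[0,0,0],0],[[-0.4,0,-5.8],[0,0,0],0],[[-0.8,0,-5.8],[0,0,0],0],[[-1,0,-5.8],[0,0,0],0]]}}

```text
clock: 8.9
position: [0.4892, -0.0243, 0.148]
ee_rot: [3.141, -0.033, 0.001]
force: [0.1, -0.1, -2.6]
width: 0.17
gripper_force: 49.7
```

Request:
{"fn": "jog_arm", "kwargs": {"rows": [[[-0.2,0,0],[0,0,0],0],[[-0.4,0,0],[0,0,0],0],[[-0.6,0,0],[0,0,0],0],[[-0.8,0,0],[0,0,0],0],[[-1.0,0,0],[0,0,0],0],[[-1.2,0,0],[0,0,0],0]]}}

```text
clock: 9.65
position: [0.4773, -0.0242, 0.1478]
ee_rot: [3.141, -0.032, 0.0]
force: [1.1, -0.0, -1.7]
width: 0.17
gripper_force: 49.7
```

Run:
```python
from h import *
b=grab('side'); o=arm.observe(); print(o['position'],o['ee_rot'],o['force'],o['clock'])
B=cv2.resize(cv2.cvtColor(b['img'],cv2.COLOR_RGB2BGR)[140:260,220:320],None,fx=5,fy=5,interpolation=cv2.INTER_CUBIC)
cv2.imwrite('pics/d4.png',B)
```

```text
[ 0.47702877 -0.02423992  0.14773295] [ 3.14136973e+00 -3.23112146e-02 -3.09697962e-04] [ 0.70365046  0.05103587 -1.70529305] 9.7
```

View pics/d4.png

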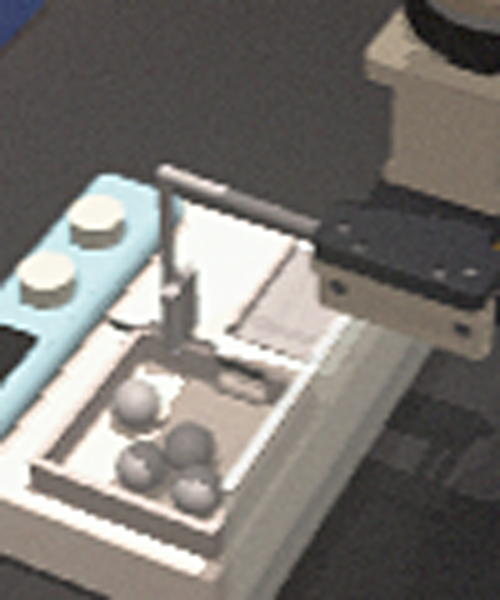

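Leg is hooked behind the paddle at (172,290), and force shows light drag. Continue drawing.

Request:
{"fn": "jog_arm", "kwargs": {"rows": [[[-0.2,0,0],[0,0,0],0],[[-0.5,0,0],[0,0,0],0],[[-0.8,0,0],[0,0,0],0],[[-1.1,0,0],[0,0,0],0],[[-1.4,0,0],[0,0,0],0],[[-1.7,0,0],[0,0,0],0],[[-2.0,0,0],[0,0,0],0],[[-2.2,0,0],[0,0,0],0]]}}

```text
clock: 10.7
position: [0.4552, -0.0242, 0.1477]
ee_rot: [3.141, -0.032, -0.0]
force: [1.2, 0.8, -2.9]
width: 0.174
gripper_force: 49.7
```

Request:
{"fn": "jog_arm", "kwargs": {"rows": [[[-0.1,0,0],[0,0,0],0],[[-0.2,0,0],[0,0,0],0],[[-0.3,0,0],[0,0,0],0],[[-0.4,0,0],[0,0,0],0],[[-0.5,0,0],[0,0,0],0],[[-0.5,0,0],[0,0,0],0]]}}

```text
clock: 11.45
position: [0.4503, -0.0243, 0.1477]
ee_rot: [3.141, -0.033, -0.0]
force: [0.6, 0.8, -3.1]
width: 0.174
gripper_force: 49.7
```

Now 1 mm steps with force checks.

Request:
{"fn": "jog_arm", "kwargs": {"rows": [[[-0.1,0,0],[0,0,0],0],[[-0.2,0,0],[0,0,0],0],[[-0.3,0,0],[0,0,0],0],[[-0.3,0,0],[0,0,0],0]]}}

```text
clock: 11.95
position: [0.4472, -0.0243, 0.1477]
ee_rot: [3.141, -0.032, -0.0]
force: [0.5, 0.3, -1.1]
width: 0.169
gripper_force: 49.7
```

Request:
{"fn": "jog_arm", "kwargs": {"rows": [[[-0.1,0,0],[0,0,0],0],[[-0.2,0,0],[0,0,0],0],[[-0.2,0,0],[0,0,0],0]]}}

```text
clock: 12.32
position: [0.4452, -0.0242, 0.1477]
ee_rot: [3.141, -0.032, -0.0]
force: [0.7, 0.4, -1.8]
width: 0.169
gripper_force: 49.7
```

Run:
```python
from h import *
b=grab('side'); o=arm.observe(); print(o['position'],o['force'],o['ft_torque'],o['clock'])
B=cv2.resize(cv2.cvtColor(b['img'],cv2.COLOR_RGB2BGR)[140:260,220:320],None,fx=5,fy=5,interpolation=cv2.INTER_CUBIC)
cv2.imwrite('pics/d5.png',B)
```

```text
[ 0.44525463 -0.02427364  0.14771652] [ 0.60151813  0.42438285 -2.09677683] [ 0.08069807 -0.11690117  0.02881478] 12.375
```

View pics/d5.png

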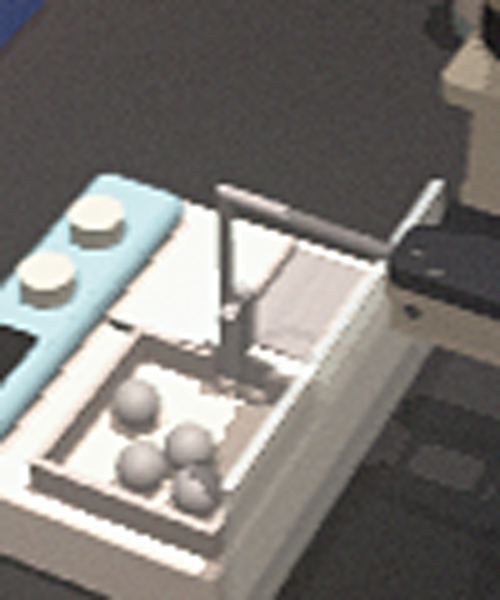

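The paddle (235,330) is moving with the leg, and the gate is nearly across the mouth. Continue.

Request:
{"fn": "jog_arm", "kwargs": {"rows": [[[-0.05,0,0],[0,0,0],0],[[-0.1,0,0],[0,0,0],0],[[-0.15,0,0],[0,0,0],0],[[-0.15,0,0],[0,0,0],0]]}}

```text
clock: 12.88
position: [0.4438, -0.0243, 0.1478]
ee_rot: [3.141, -0.033, -0.0]
force: [0.2, 1.1, -1.5]
width: 0.167
gripper_force: 49.7
```

Request:
{"fn": "jog_arm", "kwargs": {"rows": [[[-0.05,0,0],[0,0,0],0],[[-0.1,0,0],[0,0,0],0],[[-0.15,0,0],[0,0,0],0],[[-0.15,0,0],[0,0,0],0]]}}

```text
clock: 13.38
position: [0.4423, -0.0242, 0.1477]
ee_rot: [3.141, -0.032, -0.0]
force: [0.1, 0.6, -2.0]
width: 0.17
gripper_force: 49.7
```

Request:
{"fn": "jog_arm", "kwargs": {"rows": [[[-0.05,0,0],[0,0,0],0],[[-0.1,0,0],[0,0,0],0],[[-0.1,0,0],[0,0,0],0]]}}

```text
clock: 13.75
position: [0.4413, -0.0243, 0.1477]
ee_rot: [3.141, -0.033, -0.0]
force: [-0.6, 0.8, -2.1]
width: 0.166
gripper_force: 49.7
```

Request:
{"fn": "jog_arm", "kwargs": {"rows": [[[-0.05,0,0],[0,0,0],0],[[-0.1,0,0],[0,0,0],0],[[-0.1,0,0],[0,0,0],0]]}}

```text
clock: 14.12
position: [0.4404, -0.0242, 0.1478]
ee_rot: [3.141, -0.032, -0.0]
force: [-0.4, 0.6, -2.3]
width: 0.169
gripper_force: 49.7
```

Request:
{"fn": "jog_arm", "kwargs": {"rows": [[[-0.05,0,0],[0,0,0],0],[[-0.1,0,0],[0,0,0],0],[[-0.1,0,0],[0,0,0],0]]}}

```text
clock: 14.5
position: [0.4393, -0.0242, 0.1477]
ee_rot: [3.141, -0.032, -0.0]
force: [0.6, 0.0, -2.7]
width: 0.17
gripper_force: 49.7
```

Run:
```python
from h import *
F=[]
for i in range(4):
    b=grab('side'); o=arm.observe(); F.append(np.r_[o['force'],o['ft_torque']])
print(o['position'],np.mean(F,0).round(3),np.std(F,0).round(3),o['clock'])
```

```text
[ 0.43934426 -0.02424592  0.14772853] [ 0.704  0.647 -1.748  0.11  -0.086  0.072] [0.506 0.8   0.737 0.042 0.023 0.023] 14.7
```

Request:
{"fn": "jog_arm", "kwargs": {"rows": [[[-0.05,0,0],[0,0,0],0],[[-0.1,0,0],[0,0,0],0],[[-0.1,0,0],[0,0,0],0]]}}

```text
clock: 15.08
position: [0.4389, -0.0242, 0.1479]
ee_rot: [-3.141, 0.033, -0.002]
force: [3.5, 0.3, -3.6]
width: 0.17
gripper_force: 49.7
```

```bash
cat > m.py <<'E'
from h import *
F=[]
for i in range(3):
    b=grab('side'); o=arm.observe(); F.append(np.r_[o['force'],o['ft_torque']])
print(o['position'],np.mean(F,0).round(3),o['clock'])
g=cv2.cvtColor(b['img'],cv2.COLOR_RGB2BGR)
B=cv2.resize(g[140:260,220:320],None,fx=5,fy=5,interpolation=cv2.INTER_CUBIC)
cv2.imwrite('pics/m%.1f.png'%o['clock'],B)
E
python3 m.py
```

```text
[ 0.43886208 -0.02421635  0.1478584 ] [ 4.656  0.236 -3.538  0.062 -0.803  0.037] 15.225
```

Force rose to ~4.5 N at a stroke of about 47 mm: the gate is on its stop. Unhook, lift, and go back.

Request:
{"fn": "jog_arm", "kwargs": {"rows": [[[0.2,0,0],[0,0,0],0],[[0.7,0,0],[0,0,0],0],[[1.4,0,0],[0,0,0],0],[[1.4,0,1],[0,0,0],0],[[1.4,0,4],[0,0,0],0],[[1.4,0,7],[0,0,0],0],[[1.4,0,9],[0,0,0],0],[[1.4,0,9],[0,0,0],0]]}}

```text
clock: 16.23
position: [0.4533, -0.0242, 0.2394]
ee_rot: [3.141, -0.033, 0.005]
force: [-0.3, 0.1, -2.1]
width: 0.169
gripper_force: 49.7
```

```bash
python3 m.py; cp side.npz afterpull.npz; cd pics; ls
```

```text
[ 0.45178548 -0.02427779  0.23699527] [-0.187  0.099 -2.17   0.015  0.072  0.005] 16.375
c1.png
c2.png
d1.png
d2.png
d3.png
d4.png
d5.png
m15.2.png
m16.4.png
side0.png
top0.png
```

Request:
{"fn": "jog_arm", "kwargs": {"rows": [[[0,-4,0],[0,0,0],0],[[0,-9,0],[0,0,0],0],[[0.5,-14,0],[0,0,2],0],[[1,-19,0],[0,0,4],0],[[1.5,-23.5,0],[0,0,6],0],[[1.5,-26.5,0],[0,0,6.2],0],[[1.5,-27.8,0],[0,0,6.2],0],[[1.5,-27.8,0],[0,0,6.2],0]]}}

```text
clock: 17.38
position: [0.467, -0.3021, 0.2369]
ee_rot: [-3.138, -0.136, 0.002]
force: [0.0, 0.8, -2.9]
width: 0.174
gripper_force: 49.7
```

Run:
```python
from h import *
np.set_printoptions(precision=4,suppress=True)
a=grab('top');b=grab('side'); o=arm.observe(); print(o['position'],o['ee_rot'],o['force'],o['clock'])
bgr=lambda d:cv2.cvtColor(d['img'],cv2.COLOR_RGB2BGR)
p=o['position']; z=p[2]+.0173; c,s_=np.cos(.0905),np.sin(.0905)
q=lambda L:np.array([p[0]-.0006+L*c,p[1]+L*s_,z])
P=[q(160),q(.16),q(-.09),q(.16)-[0,0,.09]];P[0]=q(0)
print('top pred grip,bend,knob,legend',proj(a,P).round(1).tolist());print('side',proj(b,P).round(1).tolist())
A=cv2.resize(bgr(a)[150:300,225:425],None,fx=2,fy=2,interpolation=cv2.INTER_CUBIC)
B=cv2.resize(bgr(b)[90:290,200:400],None,fx=3,fy=3,interpolation=cv2.INTER_CUBIC)[:600,:600]
g=np.zeros((600,800,3),np.uint8)
# left: gate/feeder from top + rod; right: side
A=cv2.resize(bgr(a)[160:240,235:335],(400,320),interpolation=cv2.INTER_CUBIC)
A2=cv2.resize(bgr(a)[180:310,370:430],None,fx=2.15,fy=2.15,interpolation=cv2.INTER_CUBIC)
g[:320,:400]=A; g[320:320+A2.shape[0],:A2.shape[1]]=A2[:280]
g[:,400:]=B[:, 150:550]
cv2.imwrite('pics/e1.png',g)
```

```text
[ 0.4676 -0.3005  0.2374] [-3.1373 -0.1399  0.0006] [-0.2201  0.1407 -2.5122] 17.475
top pred grip,bend,knob,legend [[426.4, 254.1], [415.1, 176.4], [432.5, 300.0], [403.5, 188.2]]
side [[362.9, 103.8], [302.2, 92.6], [399.3, 110.5], [300.8, 122.4]]
```

View pics/e1.png

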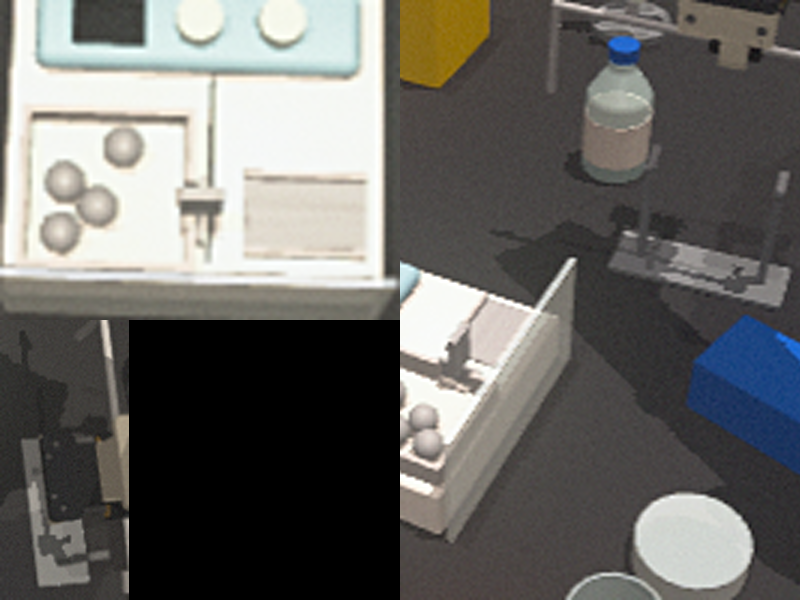

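Paddle is now across the mouth (200,195), four balls in the tray, rod bend at (555,5) as predicted – no slip. Lower into the rest.

Request:
{"fn": "jog_arm", "kwargs": {"rows": [[[0,0,-4],[0,0,0],0],[[0,0,-8],[0,0,0],0],[[0,0,-11],[0,0,0],0],[[0,0,-12.5],[0,0,0],0],[[0,0,-13.3],[0,0,0],0],[[0,0,-13.7],[0,0,0],0],[[0,0,-14],[0,0,0],0],[[0,0,-14],[0,0,0],0]]}}

```text
clock: 18.48
position: [0.468, -0.3027, 0.0986]
ee_rot: [3.138, 0.137, 0.002]
force: [-0.4, -0.9, 2.4]
width: 0.17
gripper_force: 49.7
```

Request:
{"fn": "jog_arm", "kwargs": {"rows": [[[0,0,0],[0,0,0],0.25],[[0,0,0],[0,0,0],0.35],[[0,0,0],[0,0,0],0.5],[[0,0,0],[0,0,0],0.6],[[0,0,0],[0,0,0],0.6],[[0,0,0],[0,0,0],0.6],[[0,0,0],[0,0,0],0.6],[[0,0,0],[0,0,0],0.6]]}}

```text
clock: 19.48
position: [0.4674, -0.3022, 0.0977]
ee_rot: [3.139, 0.137, 0.0]
force: [0.4, -0.3, 0.2]
width: 0.598
gripper_force: 0.0
```

Run:
```python
from h import *
a=grab('side'); o=arm.observe(); print(o['position'],o['force'],o['width'])
s=a['img'].astype(int)
P=[[.6262,-.2876,.115],[.3777,-.3103,.115],[.4668,-.3018,.115]];print(proj(a,P))
# rod bright pixels near bend
for v in range(134,142): print(v,s[v,292:312].sum(1))
```

```text
[ 0.46740454 -0.30223586  0.09773783] [-0.17539755 -0.04058924  0.39860345] 0.6011836185039726
[[300.42557417 137.04571701]
 [388.18796881 155.80040445]
 [355.51592366 148.8952601 ]]
134 [211 196 194 206 203 208 200 194 202 189 195 205 203 199 207 203 204 200
 211 281]
135 [196 200 208 195 203 187 197 189 189 184 191 196 197 195 198 194 204 194
 220 296]
136 [206 201 187 211 189 201 268 462 509 357 263 174 185 181 185 184 193 193
 225 303]
137 [211 208 201 211 208 175 353 548 613 657 683 642 542 463 286 231 186 184
 217 281]
138 [206 201 203 213 191 194 238 271 313 376 447 508 564 610 670 693 655 528
 471 314]
139 [208 205 198 196 214 191 246 276 249 229 225 246 288 335 401 466 525 581
 638 667]
140 [201 190 199 207 202 201 227 282 272 209 184 187 185 202 214 259 259 306
 353 423]
141 [197 209 202 195 208 186 237 284 260 224 203 198 196 178 139 121 130 147
 172 249]
```

Bend is back at its original pixel (300,137); back off upward and check against the first pictures.

Request:
{"fn": "jog_arm", "kwargs": {"rows": [[[0,0,0],[0,0,0],0.6],[[0,0,2],[0,0,0],0.6],[[0,0,5],[0,0,0],0.6],[[0,0,10],[0,0,0],0.6],[[0,0,15],[0,0,0],0.6],[[-4,-4,15],[0,0,0],0.6],[[-8,-8,15],[0,0,0],0.6],[[-8,-12,15],[0,0,0],0.6]]}}

```text
clock: 20.52
position: [0.384, -0.4242, 0.2485]
ee_rot: [3.138, 0.132, -0.001]
force: [2.1, 0.9, -0.1]
width: 0.599
gripper_force: 0.0
```

Run:
```python
from h import *
a=grab('side');t=grab('top'); o=arm.observe(); print(o['position'],o['clock'])
i0=cv2.cvtColor(cv2.imread('pics/side0.png'),cv2.COLOR_BGR2RGB).astype(int); t0=cv2.cvtColor(cv2.imread('pics/top0.png'),cv2.COLOR_BGR2RGB).astype(int)
for n,x,y,r in(('side rod',i0,a['img'],(125,175,290,400)),('top rod',t0,t['img'],(185,315,375,420))):
    df=np.abs(x-y.astype(int)).max(2)[r[0]:r[1],r[2]:r[3]]; print(n,(df>60).sum(),(df>100).sum())
# rod centroid by brightness in both
for n,x in(('0',i0),('1',a['img'].astype(int))):
    m=x[125:175,290:400].sum(2)>450; v,u=np.nonzero(m); print(n,len(u),u.mean(),v.mean(),u.min(),u.max())
c=lambda d,u,v:dep(d,[(u,v)])[0].round(3)
print('paddle z.106',onz(t,[(285,208.6)],.106))
```

```text
[ 0.38519132 -0.42680401  0.24778696] 20.625
side rod 72 1
top rod 396 0
0 244 53.467213114754095 25.737704918032787 9 101
1 135 34.51851851851852 16.533333333333335 9 82
paddle z.106 [[ 0.58940025 -0.02431983  0.106     ]]
```

```bash
python3 -c "
from cell import arm
print(arm.sign_off())"
```

```text
the job is handed in; nothing more can be done
None
```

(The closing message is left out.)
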